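Swing a one-handed swivel grater to its index tab and clamp it

ROBOT

A 7-joint arm with a two-finger parallel gripper is mounted at the origin on the work surface. World frame = base frame: x ahead of the robot, y to its left, z up, the work surface at z = 0. Lengths are in m, angles in rad, forces in N, time in s.
With the tool pointing down it reaches from about 0.375 to 0.925 m from the base axis. Payload 3.1 kg.
Tool frame: the origin (TCP) lies on the centre line of the jaws, within the pads' length; the fingertips stand 11 mm ahead of it and the grasp point (between the pads) lies 8 mm behind it (arm.tip_extent is the distance from the TCP to the fingertips, in m); x points along the fingers, z is the direction in which the jaws open and shut, and the axes are right-handed (so a half turn about x gives the same grasp; the last joint's range is limited). The gripper opens to 85 mm and grips with 20 to 120 N. Pads are 22 mm wide; open, the fingers measure 114 mm over their backs; the gripper's body (76 mm by 85 mm) begins 54 mm behind the grasp point. The pads swing forward as they close: fully open they stand 13 mm farther back than shut.
Start: joints at [1.124, 0.383, 0.044, 1.598, -0.018, 1.161, -0.05], TCP at [0.222, -0.611, 0.242] pointing down, gripper open.
Joint ranges: [-2.61, 2.61], [-0.41, 2.15], [-1.48, 1.57], [0, 2.5], [-1.57, 4.71], [0.05, 1.97], [-2.85, 2.85]. Speed limits (rad/s): [2.79, 2.79, 3.14, 3.14, 3.14, 3.14, 3.14].

INTERFACE

Orientations are given as a unit quaternion [x, y, z, w].
In Python, from plant import arm gives the robot as it stands.
- The arm moves only by the shell command python3 -m creep 'ROWS' [FORCE]. ROWS is JSON, a list of rows, each an object of numbers: "claw": the closure in counts, from 0 (fully open) to 255 (shut); "x", "y", "z": the shift along the tool's x, y, z in cm; "rx", "ry", "rz": the turn, a rotation vector about the tool's x, y, z in rad. In form: [{"claw": .., "x": .., "y": .., "z": .., "rx": .., "ry": .., "rz": ..}, ...]. A call has 1 to 12 rows; each row shifts and turns the commanded pose from where the row before left it, along the tool's axes as they then stand; what a row does not reach is not made up. A row lasts 1/12 s, in which the tool goes at most 41.7 mm and 7.16 degrees, less where a joint would pass 70% of its speed; a pose out of reach is approached as far as the arm can. A call is refused whole if a number of a shift passes 4.17 or a number of a turn 0.125, either way. A call with a gripper value outside its range is refused whole. The fingers move at their own pace and stop on an object; FORCE is the grip in N (left out, the last holds). Time passes only in rows, so rows that do not move let the fingers close. It gives the time, the measured TCP pose, the force and the opening at its end, in the units of the state.
- arm.get_state(): the state, without advancing time (a new reading comes with each control period).
- arm.capture(name): name is "side" or "top" or "wrist"; returns a dict with "img" (480x640x3 uint8, red, green, blue), "z_map" (480x640 float32, m along the optical axis (not along the pixel's ray), 0 where there is no reading), "mtx" (3x3 intrinsics, pixels), "rvec" (rotation vector, rad) and "tvec" (3), from world to camera coordinates, as OpenCV has them. Camera axes: x right, y down, z forward; pixel columns grow to the right and rows downward; lengths in m; the calibration is good to about 2 mm. A picture is of the moment at which its call begins.
- arm.sign_off(): hands the job in, once; it reports no verdict.
The state is a dict: "clock": time; "qpos": joint angles; "joint_vel": joint speeds; "tau": joint torques, N m; "position": TCP position; "orientation": TCP orientation; "ft_force": force on the tool from outside, world axes, zero at the start; "torque": the same for the moment, N m; "opening": finger opening in m.
Only numpy, scipy, OpenCV 4.12 (cv2) and the standard library are available. Lean on these libraries where they do the work, as an engineer would, in place of code of your own. Each camera call takes 0.05 s, during which the arm holds its last target. There are 200 camera calls.

TASK

Loosen the black clamp knob on the swivel grater, swing the grater head by its post until its pointer lines up with the steel index tab on the rim, then retighten the knob snugly: about 25 degrees past where it starts to bite, neither slack nor forced. Do not drag the head round while the clamp still grips it, and leave the other kitchen things where they are.

Things in the scene. Friction and masses are not known exactly. Their poses are not given: they have to be found in the camera images.
- base: White plastic disc, 300 mm diameter, 14 mm thick, bolted to the counter (it does not move), with low raised ticks every 15 degrees. Origin: centre of its underside. Its -x axis points to the clamp knob; the head's pointer swings over its +x half.
- pivot (a point): Vertical swivel axis of the grater head, on top of the head's 150 mm turntable flange, 28 mm above the counter.
- grater_head: Swinging grater head, origin on the swivel axis at counter level, x axis along its arm: 150 mm aluminium turntable flange, a sloping steel grater plate 98 by 68 mm (high end behind, 93 mm above the counter; low end towards the post), and a flat arm ending in a black post and a small pointer.
- swivel (a joint): Angle of the grater head on the base, rad, growing anticlockwise seen from above; 0 when the arm points along the base's +x. End stops at -1.4 and 1.4. Unclamped it still has a stiff drag of about 0.25 N m (2 to 3 N at the post), so it stays where it is left.
- post_grip (a point): Grip point of the upright black post on the arm, on the post's axis, 112 mm from the swivel axis, 78 mm above the counter. The post is round, 18 mm across, and stands from 40 to 95 mm above the counter.
- pointer_tip (a point): Tip of the pointer at the end of the arm, 130 mm from the swivel axis, 36 mm above the counter.
- mark (a point): The point that the pointer must meet: middle of the inner face of the upright steel index tab (5 mm wide, 14 mm deep, its top 50 mm above the counter) fixed on the rim of the base, 130 mm from the swivel axis. The tab stands well to one side of where the pointer starts.
- clamp_dog: Steel finger under the clamp knob; its pad presses down on the turntable flange when the knob is tightened, by about 77 N for each radian past the bite. The knob angle at which it bites is different every time, between 0.1 and 1.1 rad, the same for every head angle, and cannot be seen. Snug is 0.25 to 0.6 rad past the bite (0.43 is the middle).
- knob_grip (a point): Grip point of the black clamp knob, on its vertical axis 105 mm from the swivel axis, 79 mm above the counter. The grip is an upright bar 46 mm long, 13 mm wide and 34 mm tall (59 to 93 mm above the counter).
- clamp_knob (a joint): Angle of the clamp knob, rad, growing anticlockwise seen from above, which loosens; at 0 the grip bar lies along the base's x axis. End stops at -1.2 and 1.7. Starts clamped, near 0. Turning it takes a steady 0.4 N m or so when slack; past the bite the clamp pushes it back anticlockwise with about 0.28 N m more for each further radian. It stays where it is left.
- glass_bowl: Bystander: open glass bowl, 150 mm across, 65 mm high. Origin: centre of its foot.
- measuring_cup: Bystander: steel measuring cup, 68 mm across, 45 mm high, with a flat handle 75 mm long along its -x. Origin: centre of its foot.
- canister: Bystander: white ceramic canister with a twist cap, 104 mm across, 144 mm high. Origin: centre of its foot.
- rolling_pin: Bystander: wooden rolling pin lying, 440 mm long along its x, 48 mm thick. Origin: under its middle.
- ramekin: Bystander: white ceramic cup, 80 mm across, 45 mm high. Origin: centre of its foot.
- pepper_mill: Bystander: dark wooden pepper mill, 52 mm across, 128 mm high. Origin: centre of its foot.
- spoon: Bystander: wooden spoon 200 mm long, lying along its x. Origin: under its middle.

How it is judged:
By the outcome, as a careful person would: the job done as asked, in the order asked, and still so for the second after the job is handed in, with the robot touching nothing.
It also fails if it takes over 72 s, if anything falls off the work surface, if the arm or the gripper's body presses on something with over 40 N, if the wrist force passes 120 N, or if a joint passes its speed limit or range.

## Working session

There is one attempt and no reset: what is moved stays moved. The work goes in short steps, Python scripts to look and compute and a shell command to move; the robot and the scene stay as the last step left them, time stands still between calls to the robot, and variables do not carry over. Pictures are saved under pics/ and viewed, about 8 in all and at most 12, crops included, and the job is handed in when it is done.

```bash
mkdir -p pics; ls; python3 - <<'E'
from plant import arm
import cv2,numpy as np
s=arm.get_state();print({k:np.round(v,3) for k,v in s.items()},arm.tip_extent)
for n in("top","side"):
    c=arm.capture(n);np.savez(f"pics/{n}0.npz",**c);cv2.imwrite(f"pics/{n}0.png",c["img"][:,:,::-1])
    R=cv2.Rodrigues(c["rvec"])[0];print(n,c["mtx"],-R.T@np.ravel(c["tvec"]),R)
E
```

```text
pics
{'clock': np.float64(0.0), 'qpos': array([ 1.124,  0.384,  0.044,  1.6  , -0.018,  1.161, -0.05 ]), 'joint_vel': array([-0.   ,  0.001,  0.001,  0.001, -0.   ,  0.   , -0.001]), 'tau': array([ 0.0000e+00, -4.3345e+01,  1.0250e+00, -2.4951e+01,  1.1000e-02,
        1.1000e-02,  0.0000e+00]), 'position': array([ 0.222, -0.61 ,  0.241]), 'orientation': array([ 0.406,  0.58 , -0.405,  0.578]), 'ft_force': array([-0.155, -0.79 , -0.13 ]), 'torque': array([ 0.053,  0.044, -0.052]), 'opening': np.float64(0.085)} 0.011
top [[489.46605204   0.         318.84693844]
 [  0.         489.46605204 232.09308563]
 [  0.           0.           1.        ]] [0.40738117 0.0074079  1.45587886] [[ 0.01215106 -0.99976119  0.01816349]
 [-0.99499687 -0.0138906  -0.09893569]
 [ 0.09916436 -0.01687044 -0.99492805]]
side [[463.00588377   0.         323.50059641]
 [  0.         463.00588377 238.07307845]
 [  0.           0.           1.        ]] [ 0.44248061 -0.86652664  0.70081335] [[ 0.99298969 -0.11604325 -0.0224819 ]
 [-0.08526737 -0.57152068 -0.81614557]
 [ 0.08185931  0.81234111 -0.57740885]]
```

View pics/top0.png

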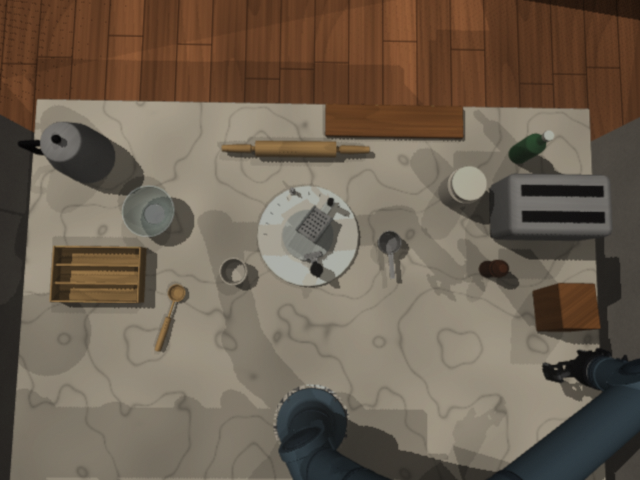

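View pics/side0.png

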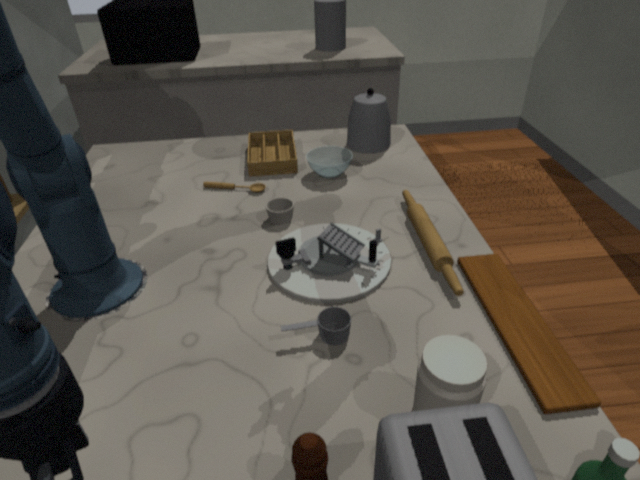

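The top view shows the base disc centred near (308,236), the knob near (316,269), the post near (331,202), and small candidates for the tab near (293,190) and (345,210). The side view shows the knob at (287,252) and the post at (374,250). I'll enlarge both and measure.

```bash
cat > h.py <<'E'
import numpy as np,cv2
def ray(c,u,v,z):
    R=cv2.Rodrigues(c["rvec"])[0];t=np.ravel(c["tvec"]);C=-R.T@t
    d=R.T@np.linalg.inv(c["mtx"])@[u,v,1];return C+d*(z-C[2])/d[2]
def proj(c,P):
    return cv2.projectPoints(np.array(P,float).reshape(-1,1,3),c["rvec"],c["tvec"],c["mtx"],None)[0][:,0]
def cloud(c):
    v,u=np.mgrid[:480,:640];Z=c["z_map"];K=c["mtx"]
    P=np.stack([(u-K[0,2])/K[0,0]*Z,(v-K[1,2])/K[1,1]*Z,Z],-1)
    R=cv2.Rodrigues(c["rvec"])[0];return (P-np.ravel(c["tvec"]))@R
E
python3 - <<'E'
from h import *
t=dict(np.load("pics/top0.npz"));s=dict(np.load("pics/side0.npz"))
a=cv2.resize(t["img"][180:292,250:366],None,fx=5,fy=5,interpolation=2)
b=cv2.resize(s["img"][215:305,255:400],None,fx=5,fy=5,interpolation=2)
cv2.imwrite("pics/top0c.png",a[:,:,::-1]);cv2.imwrite("pics/side0c.png",b[:,:,::-1])
hsv=cv2.cvtColor(t["img"],cv2.COLOR_RGB2HSV)
P=cloud(t);z=P[...,2]
m=np.zeros((480,640),np.uint8);m[175:295,250:370]=1
m&=((z>.007)&(z<.2)).astype(np.uint8)
n,l,st,ce=cv2.connectedComponentsWithStats(m);i=1+st[1:,4].argmax();print(st[i],ce[i])
ct=max(cv2.findContours((l==i).astype(np.uint8),0,1)[0],key=len)
W=np.array([ray(t,u,v,.014)[:2] for u,v in ct[:,0]]);print(len(W))
A=np.c_[2*W,np.ones(len(W))];x=np.linalg.lstsq(A,(W**2).sum(1),rcond=None)[0];print("centre",x[:2],np.sqrt(x[2]+x[:2]@x[:2]))
c=x[:2]
# high things
d=np.hypot(P[...,0]-c[0],P[...,1]-c[1])
for nm,mm in(("z>.045,r>.09",(z>.04)&(d>.085)&(d<.16)),):
    n,l,st,ce=cv2.connectedComponentsWithStats(mm.astype(np.uint8))
    for k in range(1,n):
        if st[k,4]>2:
            q=P[l==k];print(nm,st[k,4],ce[k].round(1),q.mean(0).round(4),q[:,2].max().round(3),np.hypot(*(q.mean(0)[:2]-c)).round(3))
E
```

```text
[ 257  186  101  101 7764] [307.23068006 235.87004122]
286
centre [0.54080748 0.01718213] 0.14741097585163868
z>.045,r>.09 8 [291.5 190. ] [0.67   0.0647 0.0468] 0.053 0.138
z>.045,r>.09 56 [329.8 202.2] [ 0.6307 -0.0462  0.0774] 0.099 0.11
z>.045,r>.09 9 [327.  208.4] [ 0.6179 -0.0395  0.0426] 0.046 0.096
z>.045,r>.09 3 [327.  211.3] [ 0.6097 -0.0397  0.0406] 0.042 0.089
z>.045,r>.09 147 [315.9 269.6] [ 0.4386 -0.009   0.0844] 1.456 0.106
```

View pics/top0c.png

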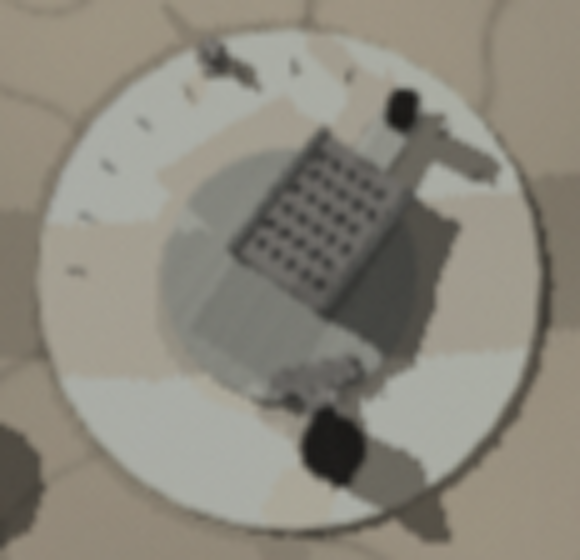

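View pics/side0c.png

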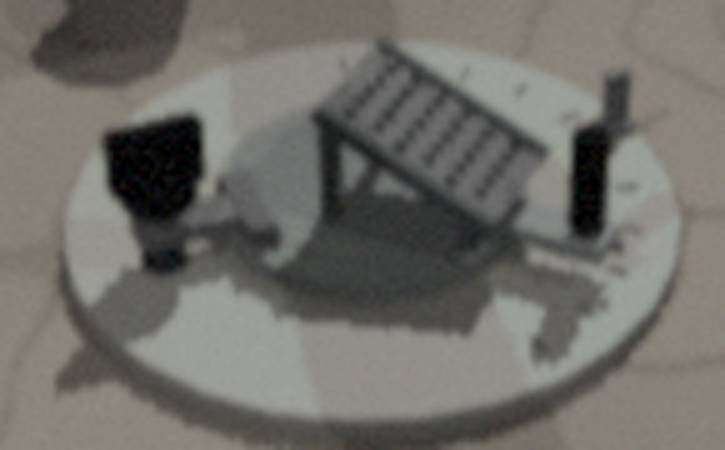

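```bash
cat >> h.py <<'E'
from scipy.spatial.transform import Rotation as Ro
def need(s,target,yaw=None):
    """shift (cm, tool axes) to put TCP at target; rx to bring tool z to yaw (mod pi)"""
    R=Ro.from_quat(s["orientation"]).as_matrix();d=R.T@(np.array(target)-s["position"])*100
    y=np.arctan2(R[1,2],R[0,2]);o=""
    if yaw is not None: o=-((yaw-y+np.pi/2)%np.pi-np.pi/2)
    # tilt correction (rotvec in tool axes) bringing tool x to straight down
    tl=np.cross([1,0,0],R.T@[0,0,-1])
    print("shift cm",d.round(2),"toolz yaw",y.round(3),"rx",o,"tilt",tl.round(3),"q",np.round(s["qpos"],2),"t",s["clock"])
E
python3 - <<'E'
from h import *
from plant import arm
t=dict(np.load("pics/top0.npz"));s=dict(np.load("pics/side0.npz"))
p=ray(t,330.6,202,.095);k=ray(t,316.6,269,.093);tb=ray(t,292,190,.05);print(p,k,tb)
sp=ray(s,255+590/5,215+128/5,.095);sk=ray(s,255+153/5,215+122/5,.093);st=ray(s,255+618/5,215+72/5,.05);print("side",sp,sk,st)
c=np.array([.5408,.0172])
for q in(p,k,tb,sp,sk,st): print(np.hypot(*(q[:2]-c)),np.degrees(np.arctan2(*(q[:2]-c)[::-1])))
s=arm.get_state();need(s,[.42,-.01,.242],np.radians(14.4+90))
E
```

```text
[ 0.62854257 -0.04769685  0.095     ] [ 0.44012305 -0.01071222  0.093     ] [0.669453   0.06316441 0.05      ]
side [ 0.63695054 -0.04032552  0.095     ] [ 0.44282883 -0.00388019  0.093     ] [0.67481377 0.06595574 0.05      ]
0.10913459477469215 -36.48766124886966
0.10447458730736241 -164.50421356640706
0.13661742796474746 19.660501489156538
0.11204513272624289 -30.891492551864165
0.10021339304313572 -167.8569601877646
0.14260719625071586 19.99196345194293
shift cm [ 1.000e-02  3.913e+01 -4.962e+01] toolz yaw -1.222 rx 0.09757939504360813 tilt [ 0.    -0.002  0.   ] q [ 1.12  0.38  0.04  1.6  -0.02  1.16 -0.05] t 0.1
```

```bash
python3 -m creep '[{"y":2.2,"z":-2.76},{"y":2.2,"z":-2.76},{"y":2.2,"z":-2.76},{"y":2.2,"z":-2.76},{"y":2.2,"z":-2.76},{"y":2.2,"z":-2.76},{"y":2.2,"z":-2.76},{"y":2.2,"z":-2.76},{"y":2.2,"z":-2.76},{"y":2.2,"z":-2.76},{"y":2.2,"z":-2.76},{"y":2.2,"z":-2.76}]' && python3 -m creep '[{"y":2.1,"z":-2.76},{"y":2.1,"z":-2.76},{"y":2.1,"z":-2.76},{"y":2.1,"z":-2.76},{"y":2.1,"z":-2.76},{"y":2.1,"z":-2.76},{"rx":0.097},{},{}]'
python3 - <<'E'
from h import *
from plant import arm
c=arm.capture("wrist");np.savez("pics/w1.npz",**c);cv2.imwrite("pics/w1.png",c["img"][:,:,::-1])
need(arm.get_state(),[.44,-.0095,.25],np.radians(14.4+90))
s=arm.get_state();print(s["position"],s["ft_force"],s["torque"])
E
```

```text
shift cm [ -0.78  41.03 -49.  ] toolz yaw -1.222 rx 0.09752183427364791 tilt [ 0.    -0.002  0.   ] q [ 1.12  0.38  0.04  1.6  -0.02  1.16 -0.05] t 0.15
[ 0.2219292  -0.61018157  0.24117399] [-0.15501195  0.49408296  0.06490761] [ 0.00948199 -0.02730289  0.06345549]invalid input
```

View pics/w1.png

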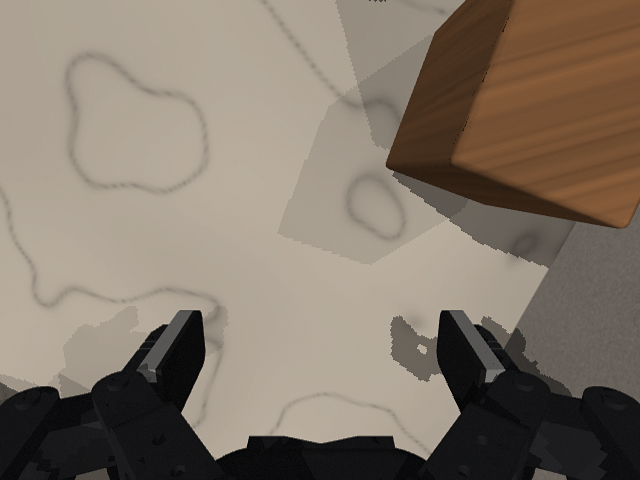

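The move was refused, apparently because every row needs all its keys, and the wrist view shows only the counter and a wooden block at the top right.

```bash
python3 -m creep '[{"claw":0,"x":0,"y":2.2,"z":-2.76,"rx":0,"ry":0,"rz":0},{"claw":0,"x":0,"y":2.2,"z":-2.76,"rx":0,"ry":0,"rz":0},{"claw":0,"x":0,"y":2.2,"z":-2.76,"rx":0,"ry":0,"rz":0},{"claw":0,"x":0,"y":2.2,"z":-2.76,"rx":0,"ry":0,"rz":0},{"claw":0,"x":0,"y":2.2,"z":-2.76,"rx":0,"ry":0,"rz":0},{"claw":0,"x":0,"y":2.2,"z":-2.76,"rx":0,"ry":0,"rz":0},{"claw":0,"x":0,"y":2.2,"z":-2.76,"rx":0,"ry":0,"rz":0},{"claw":0,"x":0,"y":2.2,"z":-2.76,"rx":0,"ry":0,"rz":0},{"claw":0,"x":0,"y":2.2,"z":-2.76,"rx":0,"ry":0,"rz":0},{"claw":0,"x":0,"y":2.2,"z":-2.76,"rx":0,"ry":0,"rz":0},{"claw":0,"x":0,"y":2.2,"z":-2.76,"rx":0,"ry":0,"rz":0},{"claw":0,"x":0,"y":2.2,"z":-2.76,"rx":0,"ry":0,"rz":0}]' 60 && python3 -m creep '[{"claw":0,"x":0,"y":2.1,"z":-2.76,"rx":0,"ry":0,"rz":0},{"claw":0,"x":0,"y":2.1,"z":-2.76,"rx":0,"ry":0,"rz":0},{"claw":0,"x":0,"y":2.1,"z":-2.76,"rx":0,"ry":0,"rz":0},{"claw":0,"x":0,"y":2.1,"z":-2.76,"rx":0,"ry":0,"rz":0},{"claw":0,"x":0,"y":2.1,"z":-2.76,"rx":0,"ry":0,"rz":0},{"claw":0,"x":0,"y":2.1,"z":-2.76,"rx":0,"ry":0,"rz":0},{"claw":0,"x":0,"y":0,"z":0,"rx":0.097,"ry":0,"rz":0},{"claw":0,"x":0,"y":0,"z":0,"rx":0,"ry":0,"rz":0},{"claw":0,"x":0,"y":0,"z":0,"rx":0,"ry":0,"rz":0}]'
python3 - <<'E'
from h import *
from plant import arm
c=arm.capture("wrist");np.savez("pics/w2.npz",**c);cv2.imwrite("pics/w2.png",c["img"][:,:,::-1])
need(arm.get_state(),[.44,-.0095,.25],np.radians(14.4+90))
s=arm.get_state();print(s["position"],s["ft_force"],s["torque"])
E
```

```text
clock: 1.15
position: [0.357, -0.2076, 0.2421]
orientation: [0.406, 0.579, -0.406, 0.579]
ft_force: [0.5, 0.2, 1.3]
opening: 0.085
clock: 1.9
position: [0.4185, -0.011, 0.242]
orientation: [0.432, 0.559, -0.433, 0.559]
ft_force: [-0.2, -0.3, 0.2]
opening: 0.0856
shift cm [-0.81  2.15  0.33] toolz yaw -1.318 rx 0.0010379298076736987 tilt [-0.     0.     0.001] q [ 0.51 -0.04 -0.56  2.1  -0.03  1.08 -1.36] t 1.95
[ 0.41830662 -0.01171201  0.24190861] [ 0.82326434 -0.51236447  0.09115342] [-0.02349853  0.0304356  -0.01359283]
```

View pics/w2.png

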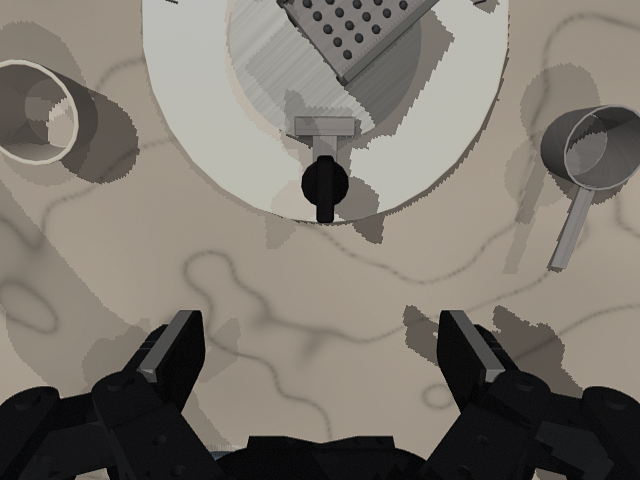

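The wrist view shows the knob bar upright in the image, running from (325,157) to (325,222), in line with the jaws. I'll measure it.

```bash
python3 - <<'E'
from h import *
from plant import arm
c=dict(np.load("pics/w2.npz"))
P=cloud(c);m=(P[...,2]>.085)&(P[...,2]<.1);m[:150]=0;m[240:]=0;m[:,:290]=0;m[:,360:]=0
ys,xs=np.nonzero(m);r=cv2.minAreaRect(np.c_[xs,ys].astype(np.float32));print(r)
bx=[ray(c,u,v,.093)[:2] for u,v in cv2.boxPoints(r)];print(np.round(bx,4),"mean",np.mean(bx,0))
for i in range(2):
  e=bx[i+1]-bx[i];print(np.hypot(*e),np.degrees(np.arctan2(*e[::-1])))
R=cv2.Rodrigues(c["rvec"])[0];print("cam",-R.T@np.ravel(c["tvec"]))
# disc rim: ray white mask at z=.014
g=((P[...,2]>.008)&(P[...,2]<.02)).astype(np.uint8)
ct=max(cv2.findContours(g,0,1)[0],key=len)[:,0]
W=np.array([ray(c,u,v,.014)[:2] for u,v in ct if v>6]);d=np.hypot(*(W-[.541,.017]).T);W=W[(abs(d-.15)<.008)]
A=np.c_[2*W,np.ones(len(W))];x=np.linalg.lstsq(A,(W**2).sum(1),rcond=None)[0];print("centre",x[:2],np.sqrt(x[2]+x[:2]@x[:2]),len(W))
k=np.mean(bx,0);d=x[:2]-k;print("r",np.hypot(*d),"yaw",np.degrees(np.arctan2(d[1],d[0])))
need(arm.get_state(),[*k,.25],np.radians(14.4+90))
E
```

```text
((325.0, 190.0), (64.0, 18.0), 90.0)
[[ 0.4616  0.0039]
 [ 0.4647 -0.0081]
 [ 0.4207 -0.02  ]
 [ 0.4174 -0.0074]] mean [ 0.44107238 -0.0079216 ]
0.01237355203662961 -75.43624909231917
0.04558872745963185 -164.85365970390816
cam [0.49256774 0.00877462 0.3730225 ]
centre [0.54057224 0.01883733] 0.14629248761237387 283
r 0.10303524874594917 yaw 15.05265279577623
shift cm [-0.81  2.3   0.2 ] toolz yaw -1.318 rx 0.0010379298076736987 tilt [-0.     0.     0.001] q [ 0.51 -0.04 -0.56  2.1  -0.03  1.08 -1.36] t 1.95
```

```bash
python3 -m creep '[{"claw":0,"x":0,"y":2.3,"z":0.2,"rx":0,"ry":0,"rz":0},{"claw":0,"x":2.8,"y":0,"z":0,"rx":0,"ry":0,"rz":0},{"claw":0,"x":2.8,"y":0,"z":0,"rx":0,"ry":0,"rz":0},{"claw":0,"x":2.8,"y":0,"z":0,"rx":0,"ry":0,"rz":0},{"claw":0,"x":2.8,"y":0,"z":0,"rx":0,"ry":0,"rz":0},{"claw":0,"x":2.8,"y":0,"z":0,"rx":0,"ry":0,"rz":0},{"claw":0,"x":1.9,"y":0,"z":0,"rx":0,"ry":0,"rz":0},{"claw":0,"x":1,"y":0,"z":0,"rx":0,"ry":0,"rz":0},{"claw":0,"x":0,"y":0,"z":0,"rx":0,"ry":0,"rz":0},{"claw":0,"x":0,"y":0,"z":0,"rx":0,"ry":0,"rz":0}]' 30
python3 - <<'E'
from h import *
from plant import arm
s=arm.get_state()
need(s,[.4411,-.0079,.073],np.radians(14.9+90));print(s["position"],s["ft_force"],s["torque"])
E
```

```text
clock: 2.78
position: [0.4416, -0.0078, 0.0733]
orientation: [0.433, 0.559, -0.434, 0.558]
ft_force: [-0.1, -0.6, -0.4]
opening: 0.085
shift cm [ 0.03 -0.05 -0.  ] toolz yaw -1.32 rx -0.009387925105004413 tilt [-0.     0.     0.001] q [ 0.42  0.29 -0.54  2.19  0.23  0.72 -1.59] t 2.7833
[ 0.44156482 -0.00779155  0.07330063] [-0.08412433 -0.60406798 -0.3716715 ] [ 0.03807227 -0.01055632 -0.01613753]
```

```bash
Z='0'; python3 -m creep '[{"claw":255,"x":0,"y":0,"z":0,"rx":0,"ry":0,"rz":0},{"claw":255,"x":0,"y":0,"z":0,"rx":0,"ry":0,"rz":0},{"claw":255,"x":0,"y":0,"z":0,"rx":0,"ry":0,"rz":0},{"claw":255,"x":0,"y":0,"z":0,"rx":0,"ry":0,"rz":0},{"claw":255,"x":0,"y":0,"z":0,"rx":0,"ry":0,"rz":0},{"claw":255,"x":0,"y":0,"z":0,"rx":0,"ry":0,"rz":0},{"claw":255,"x":0,"y":0,"z":0,"rx":0,"ry":0,"rz":0},{"claw":255,"x":0,"y":0,"z":0,"rx":0,"ry":0,"rz":0},{"claw":255,"x":0,"y":0,"z":0,"rx":0,"ry":0,"rz":0}]' 30; python3 -m creep '[{"claw":255,"x":0,"y":0,"z":0,"rx":0,"ry":0,"rz":0},{"claw":255,"x":0,"y":0,"z":0,"rx":0,"ry":0,"rz":0},{"claw":255,"x":0,"y":0,"z":0,"rx":0,"ry":0,"rz":0}]' 120
cat > st.py <<'E'
from h import *
from plant import arm
S=[arm.get_state()]
s=S[0];R=Ro.from_quat(s["orientation"]).as_matrix()
print("t",round(s["clock"],2),"p",s["position"].round(4),"yaw",round(float(np.arctan2(R[1,2],R[0,2])),4),"F",s["ft_force"].round(2),"T",s["torque"].round(3),"tau7",round(s["tau"][6],3),"q",s["qpos"].round(2)[4:],"op",round(float(s["opening"]),4))
E
python3 st.py
```

```text
clock: 3.53
position: [0.4422, -0.0078, 0.0739]
orientation: [0.433, 0.558, -0.434, 0.559]
ft_force: [-1.0, -2.0, 5.4]
opening: 0.0123
clock: 3.78
position: [0.4422, -0.0078, 0.074]
orientation: [0.433, 0.558, -0.434, 0.559]
ft_force: [-1.6, -3.5, 7.4]
opening: 0.0112
t 3.78 p [ 0.4422 -0.0078  0.074 ] yaw -1.3199 F [-1.55 -3.55  7.4 ] T [-0.618  0.277 -0.055] tau7 0.041 q [ 0.23  0.72 -1.59] op 0.0112
```

```bash
python3 -m creep '[{"claw":255,"x":0,"y":0,"z":0,"rx":-0.05,"ry":0,"rz":0},{"claw":255,"x":0,"y":0,"z":0,"rx":-0.05,"ry":0,"rz":0},{"claw":255,"x":0,"y":0,"z":0,"rx":-0.05,"ry":0,"rz":0}]'>/dev/null; python3 st.py
python3 -m creep '[{"claw":255,"x":0,"y":0,"z":0,"rx":-0.05,"ry":0,"rz":0},{"claw":255,"x":0,"y":0,"z":0,"rx":-0.05,"ry":0,"rz":0}]'>/dev/null; python3 st.py
python3 -m creep '[{"claw":255,"x":0,"y":0,"z":0,"rx":-0.05,"ry":0,"rz":0},{"claw":255,"x":0,"y":0,"z":0,"rx":-0.05,"ry":0,"rz":0}]'>/dev/null; python3 st.py
python3 -m creep '[{"claw":255,"x":0,"y":0,"z":0,"rx":-0.05,"ry":0,"rz":0},{"claw":255,"x":0,"y":0,"z":0,"rx":-0.05,"ry":0,"rz":0}]'>/dev/null; python3 st.py
python3 -m creep '[{"claw":255,"x":0,"y":0,"z":0,"rx":-0.05,"ry":0,"rz":0},{"claw":255,"x":0,"y":0,"z":0,"rx":-0.05,"ry":0,"rz":0}]'>/dev/null; python3 st.py
```

```text
t 4.03 p [ 0.4421 -0.0076  0.074 ] yaw -1.1683 F [-1.33 -1.97  8.06] T [-0.462  0.366 -0.235] tau7 -0.163 q [ 0.24  0.72 -1.45] op 0.0111
t 4.2 p [ 0.442  -0.0074  0.074 ] yaw -1.0683 F [-2.23 -1.55  7.5 ] T [-0.352  0.46  -0.285] tau7 -0.133 q [ 0.25  0.72 -1.36] op 0.0111
t 4.37 p [ 0.442  -0.0072  0.074 ] yaw -0.9684 F [-2.37 -2.56  7.9 ] T [-0.324  0.447 -0.21 ] tau7 -0.104 q [ 0.26  0.72 -1.27] op 0.0112
t 4.53 p [ 0.4419 -0.0071  0.074 ] yaw -0.8685 F [-2.29 -2.19  9.31] T [-0.326  0.505 -0.366] tau7 -0.075 q [ 0.27  0.73 -1.17] op 0.011
t 4.7 p [ 0.4417 -0.0071  0.074 ] yaw -0.7687 F [-2.21 -1.47  9.2 ] T [-0.256  0.573 -0.297] tau7 -0.046 q [ 0.28  0.73 -1.08] op 0.0113
```

```bash

python3 -m creep '[{"claw":255,"x":0,"y":0,"z":0,"rx":-0.05,"ry":0,"rz":0},{"claw":255,"x":0,"y":0,"z":0,"rx":-0.05,"ry":0,"rz":0}]'>/dev/null; python3 st.py
python3 -m creep '[{"claw":255,"x":0,"y":0,"z":0,"rx":-0.05,"ry":0,"rz":0},{"claw":255,"x":0,"y":0,"z":0,"rx":-0.05,"ry":0,"rz":0}]'>/dev/null; python3 st.py
python3 -m creep '[{"claw":255,"x":0,"y":0,"z":0,"rx":-0.05,"ry":0,"rz":0},{"claw":255,"x":0,"y":0,"z":0,"rx":-0.05,"ry":0,"rz":0}]'>/dev/null; python3 st.py
python3 -m creep '[{"claw":255,"x":0,"y":0,"z":0,"rx":-0.05,"ry":0,"rz":0},{"claw":255,"x":0,"y":0,"z":0,"rx":-0.05,"ry":0,"rz":0}]'>/dev/null; python3 st.py
python3 -m creep '[{"claw":255,"x":0,"y":0,"z":0,"rx":-0.05,"ry":0,"rz":0},{"claw":255,"x":0,"y":0,"z":0,"rx":-0.05,"ry":0,"rz":0}]'>/dev/null; python3 st.py
python3 -m creep '[{"claw":255,"x":0,"y":0,"z":0,"rx":-0.05,"ry":0,"rz":0},{"claw":255,"x":0,"y":0,"z":0,"rx":-0.05,"ry":0,"rz":0}]'>/dev/null; python3 st.py
python3 -m creep '[{"claw":255,"x":0,"y":0,"z":0,"rx":-0.05,"ry":0,"rz":0},{"claw":255,"x":0,"y":0,"z":0,"rx":-0.05,"ry":0,"rz":0}]'>/dev/null; python3 st.py
```

```text
t 4.87 p [ 0.4416 -0.0069  0.0741] yaw -0.6688 F [-2.32 -1.11  9.39] T [-0.276  0.735 -0.355] tau7 -0.017 q [ 0.29  0.73 -0.99] op 0.0111
t 5.03 p [ 0.4415 -0.0068  0.074 ] yaw -0.5689 F [-2.92 -0.18 11.02] T [-0.193  0.735 -0.416] tau7 0.011 q [ 0.3   0.73 -0.9 ] op 0.011
t 5.2 p [ 0.4413 -0.0067  0.074 ] yaw -0.4689 F [-2.97 -0.29 10.68] T [-0.128  0.789 -0.362] tau7 0.035 q [ 0.31  0.74 -0.81] op 0.0112
t 5.37 p [ 0.4412 -0.0067  0.074 ] yaw -0.369 F [-3.8  -0.99 11.88] T [-0.115  0.87  -0.369] tau7 0.059 q [ 0.32  0.74 -0.72] op 0.0112
t 5.53 p [ 0.441  -0.0067  0.074 ] yaw -0.2691 F [-4.57 -0.7  11.01] T [-0.163  0.975 -0.437] tau7 0.073 q [ 0.33  0.74 -0.63] op 0.0112
t 5.7 p [ 0.4408 -0.0066  0.074 ] yaw -0.1691 F [-4.94 -0.63 12.36] T [-0.112  1.02  -0.44 ] tau7 0.074 q [ 0.34  0.74 -0.54] op 0.0113
t 5.87 p [ 0.4406 -0.0066  0.074 ] yaw -0.0691 F [-5.16 -0.59 13.65] T [-0.146  1.126 -0.394] tau7 0.076 q [ 0.35  0.75 -0.45] op 0.0114
```

```bash

python3 -m creep '[{"claw":175,"x":0,"y":0,"z":0,"rx":0,"ry":0,"rz":0},{"claw":175,"x":0,"y":0,"z":0,"rx":0,"ry":0,"rz":0},{"claw":175,"x":0,"y":0,"z":0,"rx":0,"ry":0,"rz":0},{"claw":175,"x":0,"y":0,"z":0,"rx":0,"ry":0,"rz":0}]' 60; python3 st.py
python3 -m creep '[{"claw":175,"x":-1,"y":0,"z":0,"rx":0,"ry":0,"rz":0},{"claw":175,"x":-3,"y":0,"z":0,"rx":0,"ry":0,"rz":0},{"claw":175,"x":-3.5,"y":0,"z":0,"rx":0,"ry":0,"rz":0},{"claw":175,"x":-3.5,"y":0,"z":0,"rx":0,"ry":0,"rz":0},{"claw":175,"x":-3.5,"y":0,"z":0,"rx":0,"ry":0,"rz":0},{"claw":80,"x":0,"y":-0.5,"z":3.2,"rx":0,"ry":0,"rz":0},{"claw":80,"x":0,"y":-0.5,"z":3.2,"rx":0,"ry":0,"rz":0},{"claw":80,"x":0,"y":-0.5,"z":3.2,"rx":0,"ry":0,"rz":0},{"claw":80,"x":0,"y":-0.4,"z":3.2,"rx":0,"ry":0,"rz":0},{"claw":80,"x":0,"y":-0.4,"z":3.2,"rx":0,"ry":0,"rz":0},{"claw":80,"x":0,"y":-0.4,"z":3.2,"rx":0,"ry":0,"rz":0}]'
python3 -m creep '[{"claw":80,"x":0,"y":0,"z":0,"rx":-0.115,"ry":0,"rz":0},{"claw":80,"x":0,"y":0,"z":0,"rx":-0.115,"ry":0,"rz":0},{"claw":80,"x":0,"y":0,"z":0,"rx":-0.115,"ry":0,"rz":0},{"claw":80,"x":0,"y":0,"z":0,"rx":-0.115,"ry":0,"rz":0},{"claw":80,"x":0,"y":0,"z":0,"rx":-0.115,"ry":0,"rz":0},{"claw":80,"x":0,"y":0,"z":0,"rx":-0.115,"ry":0,"rz":0},{"claw":80,"x":0,"y":0,"z":0,"rx":-0.115,"ry":0,"rz":0},{"claw":80,"x":0,"y":0,"z":0,"rx":-0.115,"ry":0,"rz":0},{"claw":80,"x":0,"y":0,"z":0,"rx":-0.115,"ry":0,"rz":0},{"claw":80,"x":0,"y":0,"z":0,"rx":0,"ry":0,"rz":0},{"claw":80,"x":0,"y":0,"z":0,"rx":0,"ry":0,"rz":0}]'
python3 st.py
python3 - <<'E'
from h import *
from plant import arm
c=arm.capture("wrist");np.savez("pics/w3.npz",**c);cv2.imwrite("pics/w3.png",c["img"][:,:,::-1])
E
```

```text
clock: 6.2
position: [0.4415, -0.0066, 0.073]
orientation: [0.025, 0.707, -0.024, 0.707]
ft_force: [0.5, 0.4, -0.0]
opening: 0.0267
t 6.2 p [ 0.4415 -0.0066  0.073 ] yaw -0.0689 F [ 0.49  0.44 -0.  ] T [ 0.02  -0.037  0.04 ] tau7 -0.001 q [ 0.35  0.74 -0.45] op 0.0267
clock: 7.12
position: [0.6326, -0.0476, 0.2187]
orientation: [0.025, 0.707, -0.025, 0.707]
ft_force: [0.3, 0.7, 0.8]
opening: 0.0585
clock: 8.03
position: [0.6312, -0.0471, 0.2186]
orientation: [-0.327, 0.627, 0.328, 0.627]
ft_force: [0.1, 1.1, -0.3]
opening: 0.0587
t 8.03 p [ 0.6312 -0.0471  0.2186] yaw 0.963 F [ 0.14  1.13 -0.28] T [ 0.013 -0.007 -0.001] tau7 0.084 q [0.5  1.22 0.61] op 0.0587
```

View pics/w3.png

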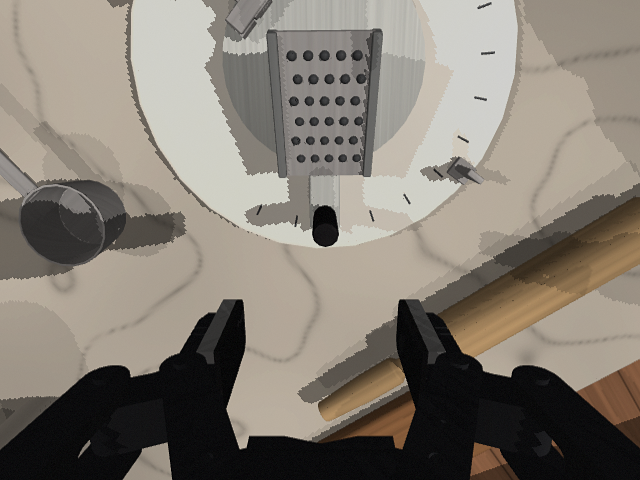

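The wrist view shows the post top near (325,235), the arm straight up the image, and the index tab near (465,170).

```bash
python3 - <<'E'
from h import *
from plant import arm
c=dict(np.load("pics/w3.npz"))
P=cloud(c);z=P[...,2]
def top(win,lo,hi,h):
    m=np.zeros((480,640),bool);a,b,e,f=win;m[e:f,a:b]=1;m&=(z>lo)&(z<hi)
    ys,xs=np.nonzero(m);r=cv2.minAreaRect(np.c_[xs,ys].astype(np.float32))
    bx=np.array([ray(c,u,v,h)[:2] for u,v in cv2.boxPoints(r)]);e=np.diff(bx,axis=0)
    print(r,"mean",bx.mean(0).round(4),"sides",np.hypot(*e.T).round(4)[:2],"dir",np.degrees(np.arctan2(e[:,1],e[:,0])).round(1)[:2],len(xs));return bx.mean(0)
p=top((300,350,190,255),.088,.102,.095)
t=top((440,495,145,195),.045,.056,.05)
g=((z>.008)&(z<.02)).astype(np.uint8)
ct=max(cv2.findContours(g,0,1)[0],key=len)[:,0]
W=np.array([ray(c,u,v,.014)[:2] for u,v in ct if v>6]);c0=np.array([.5406,.018])
d=np.hypot(*(W-c0).T);W=W[abs(d-.148)<.006]
A=np.c_[2*W,np.ones(len(W))];x=np.linalg.lstsq(A,(W**2).sum(1),rcond=None)[0];print("centre",x[:2],np.sqrt(x[2]+x[:2]@x[:2]),len(W))
# flange centre, from edge at z=.028 on low side
f=((z>.022)&(z<.033)).astype(np.uint8);print("flange px",f.sum())
for cc in(x[:2],c0):
  for q in(p,t): print(np.hypot(*(q-cc)).round(4),np.degrees(np.arctan2(*(q-cc)[::-1])).round(2))
a=cv2.resize(c["img"][120:260,230:500],None,fx=2.9,fy=2.9,interpolation=2);cv2.imwrite("pics/w3c.png",a[:,:,::-1])
need(arm.get_state(),[*p,.072],.963)
E
```

```text
((325.2500305175781, 232.75003051757812), (25.455846786499023, 26.162954330444336), 45.0) mean [ 0.6326 -0.0441] sides [0.0175 0.0171] dir [101.1   9.4] 551
((474.26007080078125, 175.82000732421875), (19.0, 7.40000057220459), 36.86989974975586) mean [0.671 0.065] sides [0.0052 0.0149] dir [112.4  20.6] 139
centre [0.54255754 0.01868937] 0.14619700754773346 340
flange px 18371
0.1098 -34.9
0.1365 19.85
0.111 -34.03
0.1386 19.84
shift cm [14.66  0.06  0.32] toolz yaw 0.963 rx 0.0001389885982856498 tilt [ 0.  0. -0.] q [ 0.74  0.57 -0.99  1.63  0.5   1.22  0.61] t 8.0833
```

```bash

python3 -m creep '[{"claw":80,"x":3,"y":0.05,"z":0.3,"rx":0,"ry":0,"rz":0},{"claw":80,"x":3,"y":0,"z":0,"rx":0,"ry":0,"rz":0},{"claw":80,"x":3,"y":0,"z":0,"rx":0,"ry":0,"rz":0},{"claw":80,"x":3,"y":0,"z":0,"rx":0,"ry":0,"rz":0},{"claw":80,"x":1.7,"y":0,"z":0,"rx":0,"ry":0,"rz":0},{"claw":80,"x":0.9,"y":0,"z":0,"rx":0,"ry":0,"rz":0},{"claw":80,"x":0,"y":0,"z":0,"rx":0,"ry":0,"rz":0},{"claw":80,"x":0,"y":0,"z":0,"rx":0,"ry":0,"rz":0}]' 30; python3 st.py
python3 -m creep '[{"claw":255,"x":0,"y":0,"z":0,"rx":0,"ry":0,"rz":0},{"claw":255,"x":0,"y":0,"z":0,"rx":0,"ry":0,"rz":0},{"claw":255,"x":0,"y":0,"z":0,"rx":0,"ry":0,"rz":0},{"claw":255,"x":0,"y":0,"z":0,"rx":0,"ry":0,"rz":0},{"claw":255,"x":0,"y":0,"z":0,"rx":0,"ry":0,"rz":0},{"claw":255,"x":0,"y":0,"z":0,"rx":0,"ry":0,"rz":0},{"claw":255,"x":0,"y":0,"z":0,"rx":0,"ry":0,"rz":0}]' 30;python3 st.py
```

```text
clock: 8.75
position: [0.6334, -0.044, 0.0732]
orientation: [-0.328, 0.626, 0.328, 0.627]
ft_force: [1.4, -0.5, 0.8]
opening: 0.0588
t 8.75 p [ 0.6334 -0.044   0.0732] yaw 0.9656 F [ 1.44 -0.54  0.8 ] T [-0.043 -0.049  0.004] tau7 -0.008 q [0.65 1.01 0.51] op 0.0588
clock: 9.33
position: [0.6337, -0.0444, 0.0739]
orientation: [-0.329, 0.626, 0.328, 0.627]
ft_force: [-0.4, -1.0, 6.2]
opening: 0.0172
t 9.33 p [ 0.6337 -0.0444  0.0739] yaw 0.9658 F [-0.36 -1.02  6.19] T [-0.108  0.264  0.043] tau7 -0.012 q [0.65 1.01 0.51] op 0.0172
```

```bash

python3 -m creep '[{"claw":255,"x":0,"y":0.014,"z":0.56,"rx":-0.05,"ry":0,"rz":0},{"claw":255,"x":0,"y":0.014,"z":0.56,"rx":-0.05,"ry":0,"rz":0},{"claw":255,"x":0,"y":0.014,"z":0.56,"rx":-0.05,"ry":0,"rz":0},{"claw":255,"x":0,"y":0.014,"z":0.56,"rx":-0.05,"ry":0,"rz":0}]';python3 st.py
python3 -m creep '[{"claw":255,"x":0,"y":0.014,"z":0.56,"rx":-0.05,"ry":0,"rz":0},{"claw":255,"x":0,"y":0.014,"z":0.56,"rx":-0.05,"ry":0,"rz":0},{"claw":255,"x":0,"y":0.014,"z":0.56,"rx":-0.05,"ry":0,"rz":0},{"claw":255,"x":0,"y":0.014,"z":0.56,"rx":-0.05,"ry":0,"rz":0},{"claw":255,"x":0,"y":0.014,"z":0.56,"rx":-0.05,"ry":0,"rz":0},{"claw":255,"x":0,"y":0.014,"z":0.56,"rx":-0.05,"ry":0,"rz":0},{"claw":255,"x":0,"y":0.014,"z":0.56,"rx":-0.05,"ry":0,"rz":0},{"claw":255,"x":0,"y":0.014,"z":0.56,"rx":-0.05,"ry":0,"rz":0}]';python3 st.py
python3 -m creep '[{"claw":255,"x":0,"y":0.014,"z":0.56,"rx":-0.05,"ry":0,"rz":0},{"claw":255,"x":0,"y":0.014,"z":0.56,"rx":-0.05,"ry":0,"rz":0},{"claw":255,"x":0,"y":0.014,"z":0.56,"rx":-0.05,"ry":0,"rz":0},{"claw":255,"x":0,"y":0.014,"z":0.56,"rx":-0.05,"ry":0,"rz":0},{"claw":255,"x":0,"y":0.014,"z":0.56,"rx":-0.05,"ry":0,"rz":0},{"claw":255,"x":0,"y":0,"z":0,"rx":0,"ry":0,"rz":0}]';python3 st.py
python3 - <<'E'
from h import *
from plant import arm
c=arm.capture("wrist");np.savez("pics/w4.npz",**c);cv2.imwrite("pics/w4.png",c["img"][:,:,::-1])
p=arm.get_state()["position"][:2]
print(np.degrees(np.arctan2(*(p-[.542,.0188])[::-1])),np.hypot(*(p-[.542,.0188])))
E
```

```text
clock: 9.67
position: [0.6441, -0.0251, 0.074]
orientation: [-0.39, 0.59, 0.389, 0.59]
ft_force: [-3.4, -1.9, 8.1]
opening: 0.0171
t 9.67 p [ 0.6441 -0.0251  0.074 ] yaw 1.1675 F [-3.4  -1.9   8.14] T [-0.229  0.459 -0.027] tau7 -0.272 q [0.69 1.04 0.66] op 0.0171
clock: 10.33
position: [0.6528, 0.0181, 0.074]
orientation: [-0.5, 0.501, 0.499, 0.5]
ft_force: [-3.0, -2.3, 8.8]
opening: 0.0169
t 10.33 p [0.6528 0.0181 0.074 ] yaw 1.5672 F [-2.99 -2.31  8.8 ] T [-0.345  0.664  0.008] tau7 -0.277 q [0.76 1.08 0.96] op 0.0169
clock: 10.83
position: [0.6488, 0.0471, 0.0739]
orientation: [0.558, -0.435, -0.558, -0.434]
ft_force: [-4.2, -2.1, 8.5]
opening: 0.0167
t 10.83 p [0.6488 0.0471 0.0739] yaw 1.819 F [-4.17 -2.13  8.47] T [-0.157  0.762  0.166] tau7 -0.035 q [0.79 1.1  1.14] op 0.0167
14.81588684689205 0.11048085136207525
```

View pics/w4.png

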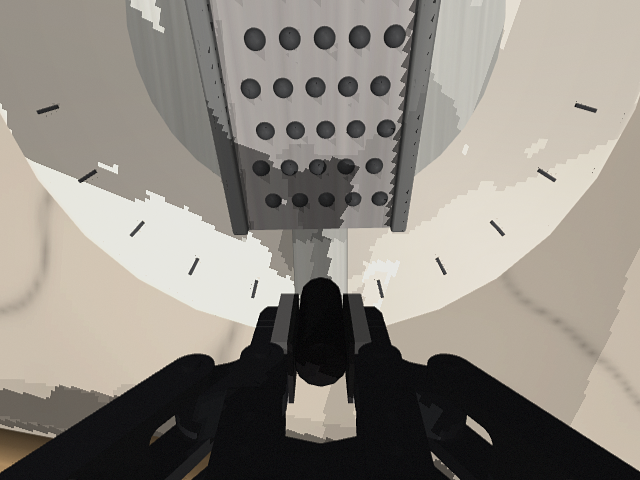

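```bash

python3 -m creep '[{"claw":255,"x":0,"y":0.01,"z":0.5,"rx":-0.045,"ry":0,"rz":0},{"claw":255,"x":0,"y":0.01,"z":0.5,"rx":-0.045,"ry":0,"rz":0},{"claw":255,"x":0,"y":0,"z":0,"rx":0,"ry":0,"rz":0},{"claw":255,"x":0,"y":0,"z":0,"rx":0,"ry":0,"rz":0}]';python3 st.py
python3 -m creep '[{"claw":120,"x":0,"y":0,"z":0,"rx":0,"ry":0,"rz":0},{"claw":120,"x":0,"y":0,"z":0,"rx":0,"ry":0,"rz":0},{"claw":120,"x":0,"y":0,"z":0,"rx":0,"ry":0,"rz":0},{"claw":120,"x":0,"y":0,"z":0,"rx":0,"ry":0,"rz":0},{"claw":120,"x":-2,"y":0,"z":0,"rx":0,"ry":0,"rz":0},{"claw":120,"x":-3.2,"y":0,"z":0,"rx":0,"ry":0,"rz":0},{"claw":120,"x":-3.2,"y":0,"z":0,"rx":0,"ry":0,"rz":0},{"claw":120,"x":-3.2,"y":0,"z":0,"rx":0,"ry":0,"rz":0},{"claw":120,"x":-1,"y":0,"z":0,"rx":0,"ry":0,"rz":0},{"claw":120,"x":0,"y":0,"z":0,"rx":0,"ry":0,"rz":0},{"claw":120,"x":0,"y":0,"z":0,"rx":0,"ry":0,"rz":0}]';python3 st.py
cat > meas.py <<'E'
import sys
from h import *
from plant import arm
c=arm.capture("wrist");np.savez(f"pics/{sys.argv[1]}.npz",**c)
P=cloud(c);z=P[...,2]
def top(ctr,rad,lo,hi,h):
    m=(np.hypot(P[...,0]-ctr[0],P[...,1]-ctr[1])<rad)&(z>lo)&(z<hi)
    ys,xs=np.nonzero(m);r=cv2.minAreaRect(np.c_[xs,ys].astype(np.float32))
    bx=np.array([ray(c,u,v,h)[:2] for u,v in cv2.boxPoints(r)]);e=np.diff(bx,axis=0)
    print(r,"mean",bx.mean(0).round(4),"sides",np.hypot(*e.T).round(4)[:2],"dir",np.degrees(np.arctan2(e[:,1],e[:,0])).round(1)[:2],len(xs));return bx.mean(0)
p=top((.647,.055),.03,.088,.102,.095)
t=top((.671,.065),.012,.044,.056,.05)
for cc in([.542,.0188],[.5406,.018]):
  for q in(p,t): print(np.hypot(*(q-cc)).round(4),np.degrees(np.arctan2(*(q-cc)[::-1])).round(2))
u,v=proj(c,[t[0],t[1],.04])[0].astype(int);print("px",u,v)
u=max(u,90);v=min(max(v,70),410);a=cv2.resize(c["img"][v-70:v+70,u-90:u+90],None,fx=4,fy=4,interpolation=2);cv2.imwrite(f"pics/{sys.argv[1]}.png",a[:,:,::-1])
E
python3 meas.py w5
```

```text
clock: 11.22
position: [0.6459, 0.0561, 0.0739]
orientation: [0.577, -0.41, -0.576, -0.409]
ft_force: [-4.1, -2.6, 8.7]
opening: 0.0174
t 11.22 p [0.6459 0.0561 0.0739] yaw 1.9068 F [-4.11 -2.56  8.66] T [-0.352  0.744  0.214] tau7 -0.161 q [0.81 1.11 1.21] op 0.0174
clock: 12.13
position: [0.6462, 0.056, 0.1979]
orientation: [0.577, -0.41, -0.576, -0.41]
ft_force: [1.1, -0.7, -1.4]
opening: 0.0456
t 12.13 p [0.6462 0.056  0.1979] yaw 1.9059 F [ 1.08 -0.71 -1.4 ] T [0.013 0.043 0.006] tau7 0.005 q [0.68 1.28 1.28] op 0.0456
((321.0, 241.0), (28.0, 28.0), 90.0) mean [0.6449 0.0563] sides [0.0169 0.018 ] dir [109.2  19.8] 641
((321.0, 261.0), (12.0, 6.0), 90.0) mean [0.6732 0.0663] sides [0.0044 0.0095] dir [109.2  19.3] 83
0.1095 20.05
0.1395 19.89
0.1111 20.19
0.1411 20.0
px 320 256
```

View pics/w5.png

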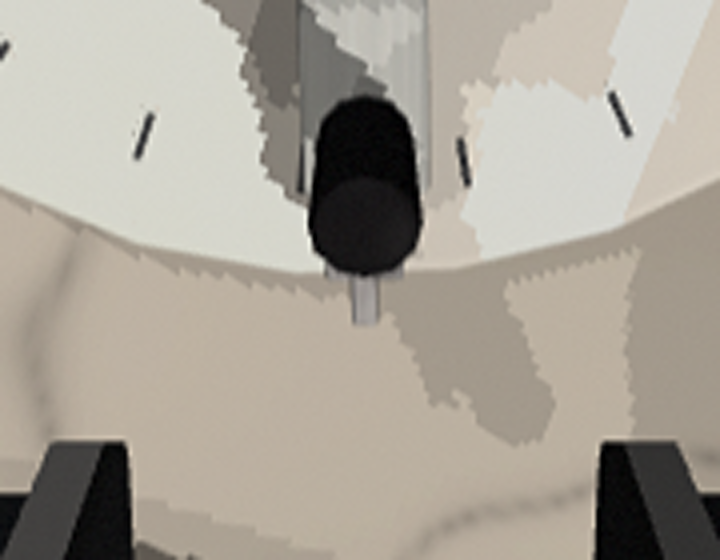

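The crop shows the post top and tab collinear, at crop columns 365 and 366. I'll move the camera outward to see the pointer tip itself against the tab.

```bash

python3 -m creep '[{"claw":120,"x":0,"y":-3,"z":0,"rx":0,"ry":0,"rz":0},{"claw":120,"x":0,"y":-3,"z":0,"rx":0,"ry":0,"rz":0},{"claw":120,"x":0,"y":-3,"z":0,"rx":0,"ry":0,"rz":0},{"claw":120,"x":0,"y":-3,"z":0,"rx":0,"ry":0,"rz":0},{"claw":120,"x":0,"y":0,"z":0,"rx":0,"ry":0,"rz":0},{"claw":120,"x":0,"y":0,"z":0,"rx":0,"ry":0,"rz":0},{"claw":120,"x":0,"y":0,"z":0,"rx":0,"ry":0,"rz":0}]';python3 meas.py w6
```

```text
clock: 12.77
position: [0.7581, 0.0955, 0.1954]
orientation: [-0.576, 0.411, 0.578, 0.408]
ft_force: [-0.1, 0.2, -1.4]
opening: 0.0454
((320.0, 31.0), (38.0, 32.0), 90.0) mean [0.6473 0.0571] sides [0.0165 0.0179] dir [109.3  19.9] 985
((319.5, 90.0), (22.0, 7.0), 90.0) mean [0.6725 0.0655] sides [0.0045 0.0134] dir [109.3  19.4] 164
0.1121 20.0
0.1386 19.71
0.1137 20.14
0.1402 19.82
px 319 90
```

View pics/w6.png

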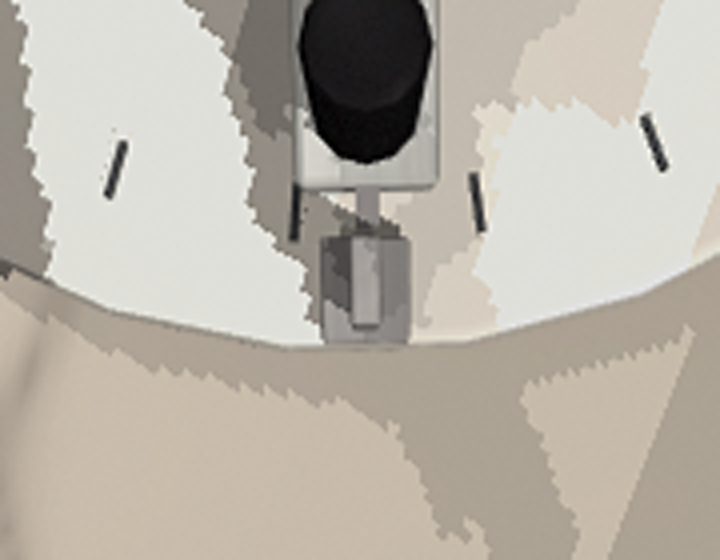

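The pointer (crop column 368) meets the tab (crop column 366), which is an offset of about 0.3 mm. Next is finger clearance to the grater's high end for the knob grasp.

```bash
python3 - <<'E'
from h import *
from plant import arm
c=dict(np.load("pics/w3.npz"));C=np.array([.542,.0188])
P=cloud(c);m=(P[...,2]>.055)&(np.hypot(P[...,0]-C[0],P[...,1]-C[1])<.085);m[300:]=0
q=P[m];a=np.radians(-34.8);d=q[:,:2]-C;x=d@[np.cos(a),np.sin(a)];y=d@[-np.sin(a),np.cos(a)]
print("head frame x",np.percentile(x,[0,1,99,100]).round(3),"y",np.percentile(y,[1,99]).round(3),"zmax",q[:,2].max())
s=arm.get_state();need(s,[.4415,-.0066,.2],-.069)
R=Ro.from_quat(s["orientation"]).as_matrix()
E
```

```text
head frame x [-0.013 -0.011  0.071  0.079] y [-0.034  0.033] zmax 0.3497135490193297
shift cm [-0.26 33.25  0.83] toolz yaw 1.907 rx -1.1659227121780114 tilt [ 0.    -0.    -0.004] q [ 0.41  0.88 -1.05  1.27  0.75  1.4   1.31] t 12.8167
```

```bash

python3 -m creep '[{"claw":175,"x":0,"y":3.3,"z":0.1,"rx":0,"ry":0,"rz":0},{"claw":175,"x":0,"y":3.3,"z":0.1,"rx":0,"ry":0,"rz":0},{"claw":175,"x":0,"y":3.3,"z":0.1,"rx":0,"ry":0,"rz":0},{"claw":175,"x":0,"y":3.3,"z":0.1,"rx":0,"ry":0,"rz":0},{"claw":175,"x":0,"y":3.3,"z":0.1,"rx":0,"ry":0,"rz":0},{"claw":175,"x":0,"y":3.3,"z":0.1,"rx":0,"ry":0,"rz":0},{"claw":175,"x":0,"y":3.3,"z":0.1,"rx":0,"ry":0,"rz":0},{"claw":175,"x":0,"y":3.3,"z":0.1,"rx":0,"ry":0,"rz":0},{"claw":175,"x":0,"y":3.3,"z":0,"rx":0,"ry":0,"rz":0},{"claw":175,"x":0,"y":3.3,"z":0,"rx":0,"ry":0,"rz":0},{"claw":175,"x":0,"y":0,"z":0,"rx":0.123,"ry":0,"rz":0},{"claw":175,"x":0,"y":0,"z":0,"rx":0.123,"ry":0,"rz":0}]'
python3 -m creep '[{"claw":175,"x":0,"y":0,"z":0,"rx":0.123,"ry":0,"rz":0},{"claw":175,"x":0,"y":0,"z":0,"rx":0.123,"ry":0,"rz":0},{"claw":175,"x":0,"y":0,"z":0,"rx":0.123,"ry":0,"rz":0},{"claw":175,"x":0,"y":0,"z":0,"rx":0.123,"ry":0,"rz":0},{"claw":175,"x":0,"y":0,"z":0,"rx":0.123,"ry":0,"rz":0},{"claw":175,"x":0,"y":0,"z":0,"rx":0.123,"ry":0,"rz":0},{"claw":175,"x":0,"y":0,"z":0,"rx":0.123,"ry":0,"rz":0},{"claw":175,"x":0,"y":0,"z":0,"rx":0.123,"ry":0,"rz":0},{"claw":175,"x":0,"y":0,"z":0,"rx":0.123,"ry":0,"rz":0},{"claw":175,"x":0,"y":0,"z":0,"rx":0.123,"ry":0,"rz":0},{"claw":175,"x":0,"y":0,"z":0,"rx":0.123,"ry":0,"rz":0},{"claw":175,"x":0,"y":0,"z":0,"rx":0.123,"ry":0,"rz":0}]'
python3 -m creep '[{"claw":175,"x":0,"y":0,"z":0,"rx":0.123,"ry":0,"rz":0},{"claw":175,"x":0,"y":0,"z":0,"rx":0.123,"ry":0,"rz":0},{"claw":175,"x":0,"y":0,"z":0,"rx":0,"ry":0,"rz":0},{"claw":175,"x":0,"y":0,"z":0,"rx":0,"ry":0,"rz":0}]'
python3 - <<'E'
from h import *
from plant import arm
c=arm.capture("wrist");np.savez("pics/w7.npz",**c);P=cloud(c)
m=(P[...,2]>.085)&(P[...,2]<.1)&(np.hypot(P[...,0]-.4411,P[...,1]+.0079)<.035)
ys,xs=np.nonzero(m);r=cv2.minAreaRect(np.c_[xs,ys].astype(np.float32));bx=np.array([ray(c,u,v,.093)[:2] for u,v in cv2.boxPoints(r)]);e=np.diff(bx,axis=0)
print(r,bx.mean(0),np.hypot(*e.T),np.degrees(np.arctan2(e[:,1],e[:,0])))
need(arm.get_state(),[.441,-.0072,.0735],-.069)
E
python3 st.py
```

```text
clock: 13.82
position: [0.4408, -0.0097, 0.1961]
orientation: [-0.519, 0.483, 0.519, 0.478]
ft_force: [0.9, -0.1, 0.5]
opening: 0.0268
clock: 14.82
position: [0.4435, -0.0062, 0.1975]
orientation: [-0.063, 0.705, 0.062, 0.704]
ft_force: [0.6, -0.1, 0.3]
opening: 0.0269
clock: 15.15
position: [0.444, -0.006, 0.1977]
orientation: [0.02, 0.707, -0.022, 0.706]
ft_force: [0.5, 1.0, -0.9]
opening: 0.0269
((315.4999694824219, 241.5), (20.999996185302734, 70.99998474121094), 0.0) [ 0.44028837 -0.00618057] [0.04612601 0.01260104 0.04611817] [ 85.90960393  -3.40007567 -93.1864583 ]
shift cm [12.43 -0.14 -0.31] toolz yaw -0.06 rx 0.009343340308490378 tilt [ 0.    -0.001  0.001] q [ 0.95  0.15 -1.07  2.08  0.15  1.   -0.26] t 15.2
t 15.2 p [ 0.4443 -0.0058  0.1978] yaw -0.0597 F [0.5  0.18 0.53] T [-0.048 -0.002 -0.027] tau7 -0.012 q [ 0.15  1.   -0.26] op 0.0267
```

```bash

python3 -m creep '[{"claw":175,"x":0,"y":-0.12,"z":-0.33,"rx":0.009,"ry":0,"rz":0},{"claw":175,"x":3,"y":0,"z":0,"rx":0,"ry":0,"rz":0},{"claw":175,"x":3,"y":0,"z":0,"rx":0,"ry":0,"rz":0},{"claw":175,"x":3,"y":0,"z":0,"rx":0,"ry":0,"rz":0},{"claw":175,"x":2,"y":0,"z":0,"rx":0,"ry":0,"rz":0},{"claw":175,"x":1.3,"y":0,"z":0,"rx":0,"ry":0,"rz":0},{"claw":175,"x":0,"y":0,"z":0,"rx":0,"ry":0,"rz":0},{"claw":175,"x":0,"y":0,"z":0,"rx":0,"ry":0,"rz":0}]' 30;python3 st.py
python3 -m creep '[{"claw":255,"x":0,"y":0,"z":0,"rx":0,"ry":0,"rz":0},{"claw":255,"x":0,"y":0,"z":0,"rx":0,"ry":0,"rz":0},{"claw":255,"x":0,"y":0,"z":0,"rx":0,"ry":0,"rz":0},{"claw":255,"x":0,"y":0,"z":0,"rx":0,"ry":0,"rz":0},{"claw":255,"x":0,"y":0,"z":0,"rx":0,"ry":0,"rz":0},{"claw":255,"x":0,"y":0,"z":0,"rx":0,"ry":0,"rz":0}]' 120;python3 st.py
```

```text
clock: 15.87
position: [0.4412, -0.0062, 0.0749]
orientation: [0.025, 0.707, -0.025, 0.706]
ft_force: [0.8, -0.2, 0.4]
opening: 0.0268
t 15.87 p [ 0.4412 -0.0062  0.0749] yaw -0.0701 F [ 0.83 -0.17  0.39] T [-0.011 -0.085 -0.05 ] tau7 -0.016 q [ 0.45  0.78 -0.53] op 0.0268
clock: 16.37
position: [0.4408, -0.0062, 0.0763]
orientation: [0.025, 0.707, -0.026, 0.706]
ft_force: [-5.0, -0.2, 5.4]
opening: 0.0113
t 16.37 p [ 0.4408 -0.0062  0.0763] yaw -0.0714 F [-5.   -0.21  5.39] T [ 0.197  1.135 -0.092] tau7 0.104 q [ 0.45  0.78 -0.53] op 0.0113
```

```bash

python3 -m creep '[{"claw":255,"x":0,"y":0,"z":0,"rx":0.05,"ry":0,"rz":0},{"claw":255,"x":0,"y":0,"z":0,"rx":0.05,"ry":0,"rz":0}]'>/dev/null;python3 st.py
python3 -m creep '[{"claw":255,"x":0,"y":0,"z":0,"rx":0.025,"ry":0,"rz":0},{"claw":255,"x":0,"y":0,"z":0,"rx":0.025,"ry":0,"rz":0}]'>/dev/null;python3 st.py
python3 -m creep '[{"claw":255,"x":0,"y":0,"z":0,"rx":0.025,"ry":0,"rz":0},{"claw":255,"x":0,"y":0,"z":0,"rx":0.025,"ry":0,"rz":0}]'>/dev/null;python3 st.py
python3 -m creep '[{"claw":255,"x":0,"y":0,"z":0,"rx":0.025,"ry":0,"rz":0},{"claw":255,"x":0,"y":0,"z":0,"rx":0.025,"ry":0,"rz":0}]'>/dev/null;python3 st.py
python3 -m creep '[{"claw":255,"x":0,"y":0,"z":0,"rx":0.025,"ry":0,"rz":0},{"claw":255,"x":0,"y":0,"z":0,"rx":0.025,"ry":0,"rz":0}]'>/dev/null;python3 st.py
python3 -m creep '[{"claw":255,"x":0,"y":0,"z":0,"rx":0.025,"ry":0,"rz":0},{"claw":255,"x":0,"y":0,"z":0,"rx":0.025,"ry":0,"rz":0}]'>/dev/null;python3 st.py
python3 -m creep '[{"claw":255,"x":0,"y":0,"z":0,"rx":0.025,"ry":0,"rz":0},{"claw":255,"x":0,"y":0,"z":0,"rx":0.025,"ry":0,"rz":0}]'>/dev/null;python3 st.py
python3 -m creep '[{"claw":255,"x":0,"y":0,"z":0,"rx":0.025,"ry":0,"rz":0},{"claw":255,"x":0,"y":0,"z":0,"rx":0.025,"ry":0,"rz":0}]'>/dev/null;python3 st.py
python3 -m creep '[{"claw":255,"x":0,"y":0,"z":0,"rx":0.025,"ry":0,"rz":0},{"claw":255,"x":0,"y":0,"z":0,"rx":0.025,"ry":0,"rz":0}]'>/dev/null;python3 st.py
python3 -m creep '[{"claw":255,"x":0,"y":0,"z":0,"rx":0.025,"ry":0,"rz":0},{"claw":255,"x":0,"y":0,"z":0,"rx":0.025,"ry":0,"rz":0}]'>/dev/null;python3 st.py
```

```text
t 16.53 p [ 0.441  -0.0062  0.0764] yaw -0.1706 F [-4.91  0.71  5.03] T [0.108 0.966 0.363] tau7 -0.026 q [ 0.43  0.78 -0.62] op 0.0113
t 16.7 p [ 0.4411 -0.0062  0.0763] yaw -0.2194 F [-4.21  0.19  4.63] T [0.147 0.948 0.37 ] tau7 -0.221 q [ 0.43  0.77 -0.66] op 0.0106
t 16.87 p [ 0.4412 -0.0063  0.0763] yaw -0.2697 F [-4.63  0.76  5.73] T [0.143 0.959 0.321] tau7 -0.21 q [ 0.42  0.77 -0.7 ] op 0.0113
t 17.03 p [ 0.4413 -0.0063  0.0763] yaw -0.3197 F [-4.68  0.43  5.63] T [0.091 0.912 0.349] tau7 -0.211 q [ 0.41  0.77 -0.75] op 0.0112
t 17.2 p [ 0.4414 -0.0063  0.0763] yaw -0.3698 F [-4.64  0.19  6.18] T [0.097 0.935 0.427] tau7 -0.216 q [ 0.4   0.77 -0.79] op 0.0108
t 17.37 p [ 0.4415 -0.0064  0.0763] yaw -0.4198 F [-4.13  0.87  5.59] T [0.072 0.892 0.41 ] tau7 -0.234 q [ 0.4   0.76 -0.84] op 0.0106
t 17.53 p [ 0.4416 -0.0064  0.0763] yaw -0.4698 F [-3.64  0.64  5.16] T [0.054 0.934 0.478] tau7 -0.241 q [ 0.39  0.76 -0.88] op 0.0115
t 17.7 p [ 0.4417 -0.0064  0.0763] yaw -0.5199 F [-4.77  0.12  5.22] T [-0.033  0.869  0.444] tau7 -0.261 q [ 0.38  0.76 -0.93] op 0.011
t 17.87 p [ 0.4418 -0.0065  0.0763] yaw -0.5698 F [-3.56 -0.49  4.76] T [-0.051  0.81   0.409] tau7 -0.275 q [ 0.38  0.76 -0.97] op 0.0113
t 18.03 p [ 0.4419 -0.0066  0.0763] yaw -0.6201 F [-4.15 -0.76  5.91] T [-0.059  0.811  0.459] tau7 -0.287 q [ 0.37  0.76 -1.02] op 0.0111
```

Tightening bends at yaw about -0.345 and loosening bent at about -0.33, so the bite is near yaw -0.34. The target is therefore about -0.77.

```bash

python3 -m creep '[{"claw":255,"x":0,"y":0,"z":0,"rx":0.025,"ry":0,"rz":0},{"claw":255,"x":0,"y":0,"z":0,"rx":0.025,"ry":0,"rz":0}]'>/dev/null;python3 st.py
python3 -m creep '[{"claw":255,"x":0,"y":0,"z":0,"rx":0.025,"ry":0,"rz":0},{"claw":255,"x":0,"y":0,"z":0,"rx":0.025,"ry":0,"rz":0}]'>/dev/null;python3 st.py
python3 -m creep '[{"claw":255,"x":0,"y":0,"z":0,"rx":0.025,"ry":0,"rz":0},{"claw":255,"x":0,"y":0,"z":0,"rx":0.025,"ry":0,"rz":0},{"claw":255,"x":0,"y":0,"z":0,"rx":0,"ry":0,"rz":0}]'>/dev/null;python3 st.py
python3 -m creep '[{"claw":175,"x":0,"y":0,"z":0,"rx":0,"ry":0,"rz":0},{"claw":175,"x":0,"y":0,"z":0,"rx":0,"ry":0,"rz":0},{"claw":175,"x":0,"y":0,"z":0,"rx":0,"ry":0,"rz":0},{"claw":175,"x":0,"y":0,"z":0,"rx":0,"ry":0,"rz":0},{"claw":175,"x":-1,"y":0,"z":0,"rx":0,"ry":0,"rz":0},{"claw":175,"x":-3,"y":0,"z":0,"rx":0,"ry":0,"rz":0},{"claw":175,"x":-3,"y":0,"z":0,"rx":0,"ry":0,"rz":0},{"claw":175,"x":-3,"y":0,"z":0,"rx":0,"ry":0,"rz":0},{"claw":175,"x":-3,"y":0,"z":0,"rx":0,"ry":0,"rz":0},{"claw":175,"x":-3,"y":0,"z":0,"rx":0,"ry":0,"rz":0},{"claw":175,"x":0,"y":0,"z":0,"rx":0,"ry":0,"rz":0},{"claw":175,"x":0,"y":0,"z":0,"rx":0,"ry":0,"rz":0}]' 60;python3 st.py
python3 - <<'E'
from h import *
from plant import arm
c=arm.capture("wrist");np.savez("pics/w8.npz",**c);P=cloud(c)
m=(P[...,2]>.085)&(P[...,2]<.1)&(np.hypot(P[...,0]-.4411,P[...,1]+.0079)<.035)
ys,xs=np.nonzero(m);r=cv2.minAreaRect(np.c_[xs,ys].astype(np.float32));bx=np.array([ray(c,u,v,.093)[:2] for u,v in cv2.boxPoints(r)]);e=np.diff(bx,axis=0)
print(r,bx.mean(0),np.hypot(*e.T),np.degrees(np.arctan2(e[:,1],e[:,0])))
t=arm.capture("top");t0=dict(np.load("pics/top0.npz"))
d=cv2.absdiff(t["img"],t0["img"]).max(2)
a=cv2.resize(t["img"][180:292,250:366],None,fx=5,fy=5,interpolation=2);cv2.imwrite("pics/top9c.png",a[:,:,::-1])
cv2.imwrite("pics/top9.png",np.vstack([t["img"][90:340],cv2.cvtColor(d,8)[90:340]])[:,:,::-1])
E
```

```text
t 18.2 p [ 0.442  -0.0066  0.0763] yaw -0.6701 F [-2.81 -1.21  6.07] T [-0.082  0.838  0.484] tau7 -0.302 q [ 0.37  0.75 -1.06] op 0.0108
t 18.37 p [ 0.442  -0.0067  0.0763] yaw -0.72 F [-4.07 -0.85  4.72] T [-0.127  0.794  0.482] tau7 -0.316 q [ 0.36  0.75 -1.11] op 0.0112
t 18.62 p [ 0.4421 -0.0068  0.0763] yaw -0.7705 F [-3.79 -1.33  6.02] T [-0.171  0.793  0.287] tau7 -0.4 q [ 0.35  0.75 -1.15] op 0.0112
clock: 19.62
position: [0.4439, -0.0062, 0.2379]
orientation: [0.266, 0.653, -0.266, 0.657]
ft_force: [-0.1, -0.3, -0.0]
opening: 0.0267
t 19.62 p [ 0.4439 -0.0062  0.2379] yaw -0.771 F [-0.11 -0.35 -0.04] T [-0.008 -0.005 -0.034] tau7 0.03 q [ 0.03  1.07 -0.87] op 0.0267
((318.0, 227.0), (62.0, 18.0), 90.0) [ 0.44106598 -0.00684899] [0.01255066 0.04602629 0.01316509] [ -44.2445951  -133.90795306  135.70686801]
```

View pics/top9.png

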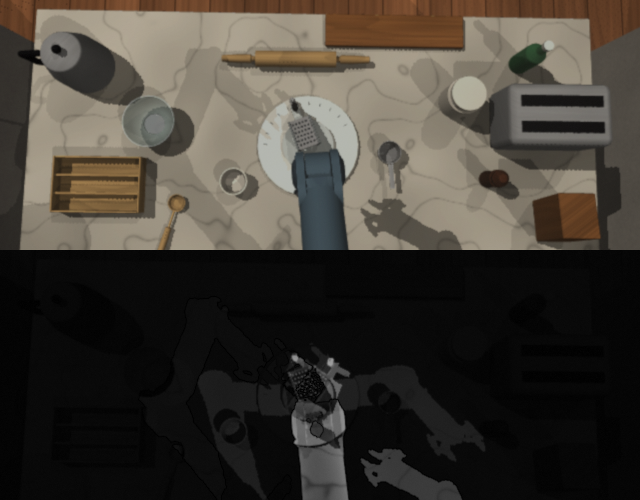

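The top view shows the bystanders in place, with only shadows changed, and the head on the tab. Last check is whether clamping shifted the head.

```bash

python3 -m creep '[{"claw":120,"x":0,"y":-2.9,"z":2.9,"rx":0,"ry":0,"rz":0},{"claw":120,"x":0,"y":-1,"z":3.3,"rx":0,"ry":0,"rz":0},{"claw":120,"x":0,"y":0,"z":3.6,"rx":0,"ry":0,"rz":0},{"claw":120,"x":0,"y":0,"z":3.6,"rx":0,"ry":0,"rz":0},{"claw":120,"x":0,"y":2,"z":2.5,"rx":0,"ry":0,"rz":0},{"claw":120,"x":0,"y":0,"z":0,"rx":0,"ry":0,"rz":0},{"claw":120,"x":0,"y":0,"z":0,"rx":0,"ry":0,"rz":0},{"claw":120,"x":0,"y":0,"z":0,"rx":0,"ry":0,"rz":0}]'; python3 meas.py w9
```

```text
clock: 20.38
position: [0.5414, -0.1294, 0.2333]
orientation: [0.266, 0.657, -0.265, 0.654]
ft_force: [-0.1, 0.9, -0.1]
opening: 0.0453
((0.0, 0.0), (0.0, 0.0), 0.0) mean [0.5008 0.1041] sides [0. 0.] dir [0. 0.] 0
((0.0, 0.0), (0.0, 0.0), 0.0) mean [0.4851 0.1339] sides [0. 0.] dir [0. 0.] 0
0.0947 115.77
0.1284 116.31
0.0949 114.79
0.1285 115.6
px 10 3
```

```bash

python3 -m creep '[{"claw":120,"x":0,"y":3.3,"z":0,"rx":0,"ry":0,"rz":0},{"claw":120,"x":0,"y":3.3,"z":0,"rx":0,"ry":0,"rz":0},{"claw":120,"x":0,"y":3.3,"z":0,"rx":0,"ry":0,"rz":0},{"claw":120,"x":0,"y":0,"z":0,"rx":0,"ry":0,"rz":0},{"claw":120,"x":0,"y":0,"z":0,"rx":0,"ry":0,"rz":0},{"claw":120,"x":0,"y":0,"z":0,"rx":0,"ry":0,"rz":0}]'; python3 meas.py w10
```

```text
clock: 20.93
position: [0.6105, -0.0595, 0.2352]
orientation: [0.265, 0.656, -0.266, 0.655]
ft_force: [-0.2, -0.8, -0.3]
opening: 0.0451
((234.5, 57.0), (29.0, 30.0), 0.0) mean [0.6472 0.0558] sides [0.0171 0.0178] dir [ 41.6 -44.1] 700
((261.67242431640625, 28.068973541259766), (8.356290817260742, 21.540658950805664), 21.801406860351562) mean [0.6722 0.065 ] sides [0.0142 0.0057] dir [ 19.7 -64. ] 178
0.1115 19.36
0.1382 19.51
0.1131 19.5
0.1398 19.63
px 263 30
```

View pics/w10.png

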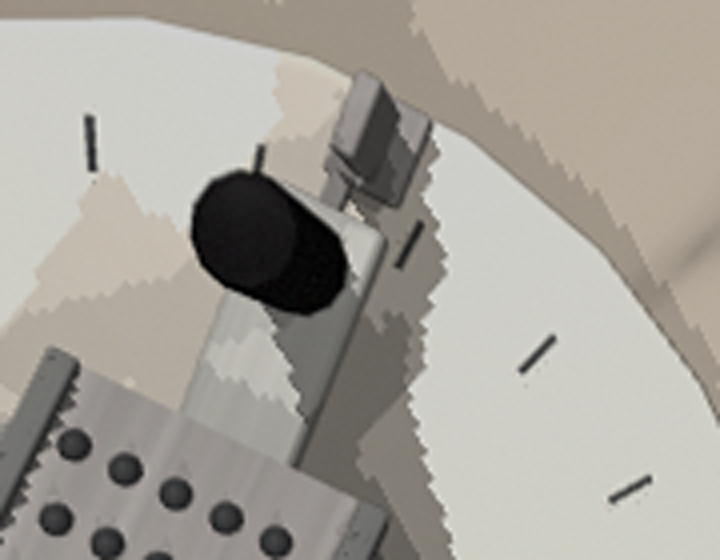

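The pointer still runs into the inner face of the tab, with the post at 19.4° and the tab at 19.5°. The robot is clear, so I'm handing in.

```bash
python3 -c "
from plant import arm
print(arm.sign_off())"
```

```text
the job is handed in; nothing more can be done
None
```

I loosened the knob, swung the head to the tab and retightened the knob. The job was handed in at about 21 s of the 72 s, and no verdict was reported.

- **Loosening:** I turned the knob from about 0 to 1.25 rad. The wrist-joint torque levelled off at 0.97 to 1.01 rad, so the clamp was slack before I touched the head.
- **Swinging:** I turned the head about 54.5° by its post. In the close view the pointer was about 0.3 mm (0.15°) off the tab centre. After retightening, the post measured 19.4° and the tab 19.5° (bearings about the pivot in world axes), so clamping did not shift the head noticeably.
- **Retightening:** The torque began to rise at about 0.975 rad, which agrees with the loosening pass. I stopped at about 0.54 rad, roughly 0.43 rad (25°) past the bite. After release the bar still lay at about 46°, matching the tool.
- **Other things:** In the final top view nothing else had moved; only shadows had changed. The gripper was open and clear, and wrist forces stayed under about 15 N.

Two small problems came up: my first move was refused because rows need every key (nothing moved), and one late picture missed the post, so I took another. The first long-range estimates of the post angle disagreed by about 5°; I relied on the wrist camera instead.

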